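# Fit the bayonet cartridge in the air-filter unit

## Task

Put the two-lug filter cartridge into the air-filter unit and lock its bayonet: lugs down through the two slots, press gently in against the spring, turn it clockwise (seen from above) to the stop and let the spring lift it fully home into its notch, then let go. Never force it, and leave everything else on the bench where it is.

Things in the scene. Friction and masses are not known exactly. Their poses are not given: they have to be found in the camera images.
- cartridge: Filter cartridge to fit: upright, loose on the bench, about 0.15 kg. Origin: centre of its underside, z up. Aluminium barrel 43 mm diameter, 0 to 40 mm high; foot tapered to 37 mm over the lowest 5 mm. Black grip bar on top: 40 mm long along x, 14 mm thick along y, 40 to 70 mm high. Two opposite lugs along +x and -x. A half turn about z gives the same cartridge.
- grip_bar (a point): centre of the cartridge's grip bar, 55 mm above its underside, axes as the cartridge's
- lug (a point): middle of the cartridge's +x lug, 27 mm from its axis; each lug reaches 31 mm from the axis, is 12 mm wide, and spans 12 to 17 mm above the underside
- filter_unit: Air-filter unit: fixed upright aluminium cup, 84 mm diameter, on a plywood block 130 x 110 mm (top 15 mm above the origin, let into the bench; height over the bench varies). Brass ports at +y and -y, small dial at -x. Origin on the axis, 100 mm below the cup's top face, z up.
- mouth (a point): centre of the cup's mouth in its top face, axes as the unit's. A steel ring is screwed tight into it, flush: 6 mm thick, 46 mm bore, two opposite lug slots. Height of the cartridge's underside above the unit's origin: 88 mm if the lugs rest on the ring (slots missed), 77 mm when home.
- slot_limit (a point): reference point on the rim, 30 mm from the axis, 98 degrees counter-clockwise (from above) of the unit's +x. Each run the ring is fixed at another angle, NOT measured: one lug slot lies 6 to 70 degrees clockwise of this point, the other opposite. Look, or feel: light pressure and a slow turn until the lugs drop in. Slots 15 mm wide, reaching 36 mm from the axis.
- ring_under (a point): centre of the ring's underside, the ceiling of the home notches, which lie 60 degrees clockwise of the slots; hard stop 1.5 mm (3 degrees) past home, the other way is blocked. Between slot and notch a hump hangs 4 mm under the ring: press down to pass (underside under 73 mm above the unit's origin), then it rises 4 mm. Play in the notch 1.5 mm each side.
- seat (a point): where the sprung seat's top is when free, 85 mm above the unit's origin; this point stays there. The cartridge's underside presses it down. Spring 0.8 N per mm: 6.4 N at home, 9.6 N at the hump, 11.6 N at 70.5 mm, where the cartridge meets a rigid bottom; its own weight of about 1.5 N helps.
- plain_cartridge: look-alike cartridge for another unit: same 43 mm barrel and grip bar but a round plain collar (62 mm across, 8 mm thick) instead of two lugs; loose, origin centre of underside
- gold_tin: round paint tin, 68 mm diameter, 75 mm high, brass lid; loose, origin centre of underside
- screwdriver: screwdriver with red handle, 200 mm long, lying; loose
- iron_weight: dark iron cylinder, 90 mm diameter, 55 mm high; loose, origin centre of underside
- varnish_jar: amber glass jar, 60 mm diameter, 85 mm high; loose, origin centre of underside
- corner_clamp: grey L-shaped corner clamp, about 150 x 100 mm, 30 mm high; loose
- moulding_offcut: gilded frame moulding offcut, 140 x 35 x 26 mm; loose
Things that resemble listed ones, but are neither listed nor needed, are in the scene too. Leave any brown or yellow look-alike of the cartridge alone.

How it is judged:
By the outcome, as a careful person would: the job done as asked, in the order asked, and still so for the second after the job is handed in, with the robot touching nothing.
It also fails if it takes over 72 s, if anything falls off the work surface, if the arm or the gripper's body presses on something with over 40 N, if the wrist force passes 120 N, or if a joint passes its speed limit or range.

## Robot

A 6-joint arm with a two-finger parallel gripper is mounted at the origin on the work surface. World frame = base frame: x ahead of the robot, y to its left, z up, the work surface at z = 0. Lengths are in m, angles in rad, forces in N, time in s.
With the tool pointing down it reaches from about 0.275 to 0.825 m from the base axis. Payload 5.2 kg.
Tool frame: the origin (TCP) lies at the very end of the fingers, on their centre line; the grasp point (between the pads) lies 19 mm behind it; z points along the fingers, y is the line along which they close (so a half turn about z gives the same grasp; the last joint's range is limited). The gripper opens to 93 mm and grips with 3 to 60 N. Pads are 15 mm wide; open, the fingers measure 128 mm over their backs; the gripper's body (75 mm by 188 mm) begins 65 mm behind the grasp point.
Start: joints at [1.099, 0.259, 1.535, -0, 1.348, -0.203], TCP at [0.146, 0.53, 0.219] pointing down, gripper open.
Joint ranges: [-3.14, 3.14], [-0.91, 2.08], [0.19, 2.58], [-1.22, 4.36], [0.22, 2.71], [-3.12, 3.12]. Speed limits (rad/s): [2.57, 2.57, 3.14, 3.14, 3.14, 3.14].

## Interface

Orientations are given as a unit quaternion [x, y, z, w].
In Python, from rig import sense, camera, sign_off gives the robot as it stands. The module is installed in compiled form; this text tells all that it offers.
- The arm moves only by the tool step_arm, never from a script. Its argument "deltas" is one flat list of numbers, 5 for each row, row after row: the shift along the world's x, y, z in mm, then the turn about the world's z in degrees, then the opening, from 0 (shut) to 1 (fully open). In form: [tx, ty, tz, spin, grip, tx, ty, tz, spin, grip, ...]. A call has 1 to 10 rows; each row is the pose to reach, as a shift and turn from the pose commanded when the call began; what a row does not reach only later rows make up. A row lasts 1/8 s, in which the tool goes at most 62.5 mm and 10.7 degrees, less where a joint would pass 70% of its speed; a pose out of reach is approached as far as the arm can. A call with a gripper value outside its range is refused whole. The fingers move at their own pace and stop on an object; "grip_force" is the grip in N (left out, the last holds). Time passes only in rows, so rows that repeat a pose let the fingers close. It gives the time, the measured TCP pose, the force, the opening and the grip force at its end, in the units of the state.
- sense(): the state, without advancing time (a new reading comes with each control period).
- camera(name): name is "side" or "top"; returns a dict with "pixels" (420x560x3 uint8, blue, green, red), "vfov" (degrees; the focal length in pixels is half the picture's height over the tangent of half this angle, whatever the lens; pixels are square), "cx", "cy" (the principal point, pixels), "k1" (the pictures are not rectified: a ray, as slopes to the right and down, at radius r is drawn at 1 + k1 r^2 times it, then the intrinsics apply), "xyz" and "attitude" of the camera in the world. Camera axes: x right, y up, looking along -z (the intrinsics and any distortion apply to the point x, -y, -z); pixel columns grow to the right and rows downward; lengths in m; the calibration is good to about 2 mm. A picture is of the moment at which its call begins. There is no depth.
- sign_off(): hands the job in; it is judged then, once.
The state is a dict: "t": time; "joint_pos": joint angles; "qvel": joint speeds; "effort": joint torques, N m; "ee_pos": TCP position; "ee_rot": TCP orientation; "ft_force": force on the tool from outside, world axes, zero at the start; "moment": the same for the moment, N m; "grip_width": opening from 0.0 (shut) to 1.0 (fully open); "grip_force": force on a finger pad.
Only numpy, scipy, OpenCV 4.12 (cv2) and the standard library are available. Lean on these libraries where they do the work, as an engineer would, in place of code of your own. Each camera call takes 0.05 s, during which the arm holds its last target. There are 200 camera calls.

## Working session

There is one attempt and no reset: what is moved stays moved. The work goes in short steps, Python scripts to look and compute and a tool call to move; the robot and the scene stay as the last step left them, time stands still between calls to the robot, and variables do not carry over. Pictures are saved under pics/ and viewed, at most 10 in all, crops included, and the job is handed in when it is done.

Besides the shell and the picture viewer there is one more tool, called after "Emit:" as name(argument=value, ...) on one line, values as JSON. step_arm: Moves the arm, as the interface text tells. Its arguments: {"type":"object","properties":{"deltas":{"type":"array"},"grip_force":{"type":"number"}},"required":["deltas"]}

```bash
mkdir -p pics
cat > h.py <<'E'
import numpy as np, cv2
from rig import sense, camera
from scipy.spatial.transform import Rotation as R
def f(c): return 210/np.tan(np.radians(c['vfov'])/2)
def ray(c,u,v):
    F=f(c); K=np.array([[F,0,c['cx']],[0,F,c['cy']],[0,0,1.]])
    p=cv2.undistortPoints(np.array([[[u,v]]],float),K,np.array([c['k1'],0,0,0,0.]))[0,0]
    return np.array(c['xyz']),R.from_quat(c['attitude']).apply([p[0],-p[1],-1])
def plane(c,u,v,z):
    o,d=ray(c,u,v); return o+d*(z-o[2])/d[2]
def proj(c,P):
    q=R.from_quat(c['attitude']).inv().apply(np.array(P)-c['xyz']); a,b=q[0]/-q[2],-q[1]/-q[2]
    s=1+c['k1']*(a*a+b*b); F=f(c); return np.array([c['cx']+F*a*s,c['cy']+F*b*s])
E
python3 - <<'E'
from h import *
print(sense())
for n in('top','side'):
    c=camera(n); cv2.imwrite(f'pics/{n}0.png',c['pixels']); print({k:c[k] for k in c if k!='pixels'})
E
```

```text
{'t': 0.0, 'joint_pos': array([ 1.09923390e+00,  2.59352556e-01,  1.53606678e+00,  4.29408337e-06,
        1.34797625e+00, -2.02797933e-01]), 'qvel': array([ 7.67093427e-04,  1.07647293e-05, -1.43574518e-04,  9.20505200e-04,
        2.42987706e-05, -5.29528820e-05]), 'effort': array([-1.11733402e-04, -4.37302423e+01, -2.84010100e+01,  7.17046531e-02,
        4.11569048e-02, -1.19318956e-04]), 'ee_pos': array([0.14577501, 0.52977739, 0.2178191 ]), 'ee_rot': array([ 1.33978568e-01,  9.90983820e-01, -8.50012769e-04, -3.00205189e-04]), 'ft_force': array([ 0.22847845, -0.20377951,  0.0510126 ]), 'moment': array([ 0.039793  ,  0.0134715 , -0.01789606]), 'grip_force': 0.0, 'grip_width': 1.002044437419657}
{'vfov': 56.44633739850419, 'cx': 281.38551689689376, 'cy': 209.7294310527046, 'k1': -0.03169060612017461, 'xyz': array([ 0.2797608 , -0.0321381 ,  1.28066863]), 'attitude': array([-0.07388874,  0.07298947,  0.71666562, -0.68964003])}
{'vfov': 43.498981755393125, 'cx': 281.3724375417202, 'cy': 214.64233264746994, 'k1': -0.08567377738303683, 'xyz': array([1.55243956, 0.50587381, 0.97059521]), 'attitude': array([0.22937927, 0.38122305, 0.76751317, 0.46149504])}
```

View pics/top0.png

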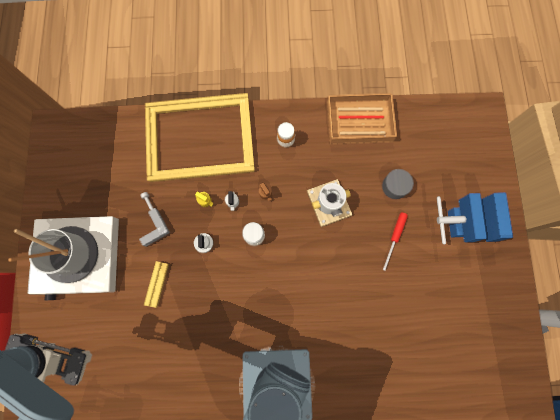

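View pics/side0.png

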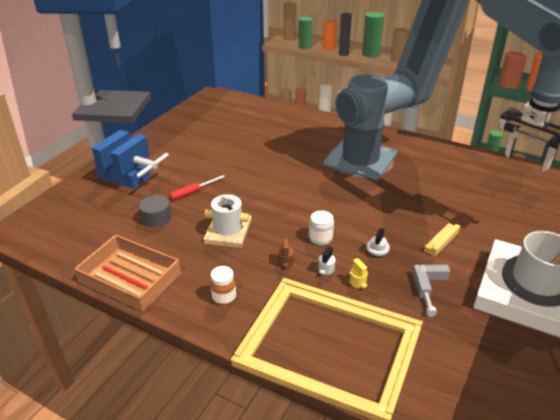

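The top view shows four cartridge-like things:
- (232,200): two lugs, aluminium
- (204,242): wide round collar, the plain one
- (265,190): brown
- (204,198): yellow

The one at (232,200) fits, and it is at about (327,262) in the side view. The filter unit is at about (331,200) in the top view. I'll confirm in one enlarged composite.

Run:
```python
from h import *
t=cv2.imread('pics/top0.png'); s=cv2.imread('pics/side0.png')
def cr(i,u,v,w): return cv2.resize(i[v-w:v+w,u-w:u+w],(300,300),interpolation=cv2.INTER_CUBIC)
a=np.hstack([cr(t,232,200,20),cr(t,331,200,25)]);b=np.hstack([cr(s,327,260,22),cr(s,227,215,30)])
cv2.imwrite('pics/crop1.png',np.vstack([a,b]))
```

```text
(no output)
```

View pics/crop1.png

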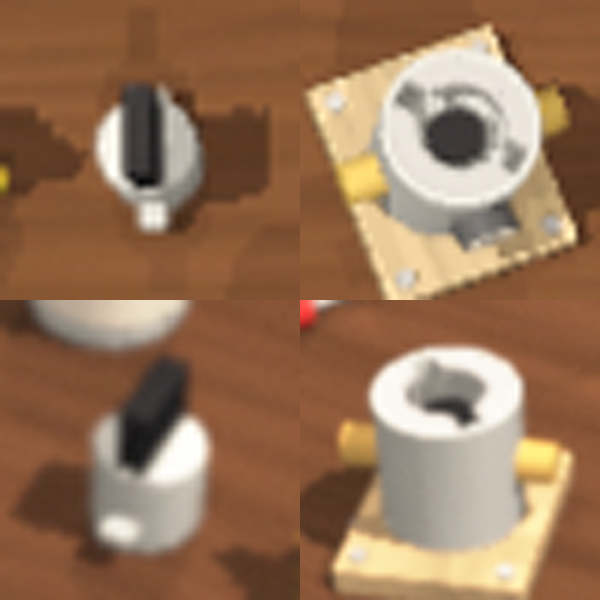

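The crop confirms that the (232,200) object has a lug at the lower end of its bar, so it is the two-lug cartridge. The unit's slots show in the top view at about (324.3,190.8) and (341.8,200.8). Next I'll measure these.

```bash
cat > m.py <<'E'
from h import *
from scipy.optimize import least_squares
def mask(im,u,v,w,lo,hi,k=4):
    # sub-pixel blob: upsampled crop, HSV range, largest contour
    c=cv2.resize(im[v-w:v+w,u-w:u+w],None,fx=k,fy=k,interpolation=cv2.INTER_CUBIC)
    m=cv2.inRange(cv2.cvtColor(c,cv2.COLOR_BGR2HSV),lo,hi)
    cs,_=cv2.findContours(m,cv2.RETR_EXTERNAL,cv2.CHAIN_APPROX_NONE)
    cs=sorted(cs,key=cv2.contourArea)[::-1]
    return [((q[:,0]+.5)/k-.5+[u-w,v-w]) for q in cs[:4] if len(q)>8]
def tri(c1,p1,c2,p2):
    o1,d1=ray(c1,*p1);o2,d2=ray(c2,*p2)
    s=np.linalg.lstsq(np.c_[d1,-d2],o2-o1,rcond=None)[0]; a,b=o1+d1*s[0],o2+d2*s[1]
    return (a+b)/2,np.linalg.norm(a-b)
E
python3 - <<'E'
from m import *
T=camera('top');S=camera('side')
t,s=T['pixels'],S['pixels']
for nm,im,u,v,w,L in(('T',t,333,196,22,(180,200,215)),('S',s,227,205,26,(180,200,215))):
  for l in L:
    q=mask(im,u,v,w,(0,0,l),(180,60,255))[0]; q=cv2.convexHull(q.astype(np.float32))
    print(nm,l,cv2.fitEllipse(q))
for nm,im,u,v,w in(('T',t,232,200,18),('S',s,327,258,18)):
    for l in(60,75):
        q=mask(im,u,v,w,(0,0,0),(180,110,l)); 
        for a in q[:2]: print(nm,'bar',l,cv2.minAreaRect(a.astype(np.float32)),cv2.contourArea(a.astype(np.float32)))
for nm,im,u,v,w in(('T',t,331,200,25),('S',s,227,215,30)):
    for a in mask(im,u,v,w,(20,140,120),(32,255,255))[:3]: print(nm,'port',a.mean(0),len(a))
for nm,im,u,v,w in(('T',t,332,195,11),):
    print(cv2.cvtColor(im,cv2.COLOR_BGR2GRAY)[184:210,318:350])
E
```

```text
T 180 ((331.95452880859375, 195.69125366210938), (27.583110809326172, 28.015426635742188), 67.92318725585938)
T 200 ((332.23077392578125, 195.3737335205078), (27.098907470703125, 27.536916732788086), 166.8402862548828)
T 215 ((332.2969055175781, 195.26731872558594), (26.516746520996094, 27.390188217163086), 169.09548950195312)
S 180 ((227.85549926757812, 212.08755493164062), (33.20652389526367, 41.08659362792969), 153.15599060058594)
S 200 ((228.91598510742188, 211.95652770996094), (32.785343170166016, 40.95874786376953), 140.06712341308594)
S 215 ((225.94424438476562, 203.1817626953125), (18.356014251708984, 30.17680549621582), 87.5)
T bar 60 ((230.75, 198.125), (12.0, 3.75), 90.0) 20.25
T bar 60 ((229.375, 195.0), (1.25, 0.0), -90.0) 0.0
T bar 75 ((230.5988311767578, 197.851318359375), (13.033719062805176, 4.444447994232178), 87.1375961303711) 48.59375
S bar 60 ((326.59222412109375, 254.47097778320312), (6.1137895584106445, 15.441932678222656), 34.38034439086914) 73.28125
S bar 75 ((326.6138000488281, 254.16146850585938), (7.126770973205566, 16.4439754486084), 33.023868560791016) 8
[... 3034 characters left out ...]
8 232 201 149 147 152 146  86  63]
 [208 196 175 167 171 204 241 232 227 229 229 231 231 230 231 231 230 230
  230 229 229 230 235 236 203 159 146 145 150 154 147  61]
 [190 178 166 168 168 170 198 229 242 231 226 230 230 229 229 230 230 230
  228 228 234 238 239 200 158 150 147 144 147 153 149  74]
 [157 137 133 167 168 167 167 188 215 241 241 239 231 227 228 229 229 233
  235 242 237 204 179 152 149 149 148 145 148 164 159 102]
 [142 129 126 167 167 166 165 166 174 195 208 217 240 243 246 243 242 238
  216 209 173 133 110 131 149 151 162 160 158 165 168 152]
 [193 138 130 168 167 165 164 163 162 162 168 173 188 187 188 185 184 180
  159 134  85  76  81 117 147 152 166 165 161 162 168 161]]
```

Run:
```python
from m import *
T=camera('top');S=camera('side')
t,s=T['pixels'],S['pixels']
C,g=tri(T,(332.25,195.35),S,(225.94,203.18)); print('mouth',C,g)
print('mouth by top, z:',plane(T,332.25,195.35,C[2]))
# diameters check
print('dia',np.linalg.norm(plane(T,332.25-13.6,195.35,C[2])-plane(T,332.25+13.6,195.35,C[2])))
# slots: dark pixels in annulus on mouth plane
g=cv2.resize(cv2.cvtColor(t[175:220,306:358],cv2.COLOR_BGR2GRAY),None,fx=4,fy=4,interpolation=cv2.INTER_CUBIC)
v,u=np.nonzero(g<190); P=np.array([plane(T,(a+.5)/4-.5+306,(b+.5)/4-.5+175,C[2]) for a,b in zip(u,v)])-C
r=np.hypot(P[:,0],P[:,1]); k=(r>.027)&(r<.036); a=np.degrees(np.arctan2(P[k,1],P[k,0]))
print(np.histogram(a,72,(-180,180))[0])
m2=np.degrees(np.angle(np.exp(2j*np.radians(a)).mean()))/2; print('slot axis world deg',m2)
for sgn in(0,180):
    d=(a-m2-sgn+180)%360-180; print(m2+sgn+d[abs(d)<35].mean(), (abs(d)<35).sum())
p1=plane(T,315.28,204.51,C[2]-.05);p2=plane(T,347.38,192.97,C[2]-.05);print('ports',p1,p2,np.degrees(np.arctan2(*(p1-p2)[[1,0]])))
B,g=tri(T,(230.6,197.85),S,(326.6,254.3)); print('bar',B,g)
for u,v in((230.6,197.85),(230.27,191.4),(230.93,204.3)): print(plane(T,u,v,.068))
print('lug',plane(T,232.3,208.5,.0145), tri(T,(232.3,208.7),S,(305+118/300*44,236+(530-300)/300*44)))
for nm,c,cx,lo in(('T',t,(232,200),0),('S',s,(327,260),0)):
    q=mask(c,cx[0],cx[1],18,(0,0,135),(180,75,255))[0]; print(nm,'barrel',cv2.boundingRect(q.astype(np.float32)),q.mean(0))
```

```text
mouth [ 0.56744986 -0.19401262  0.10291545] 0.0014907935469714246
mouth by top, z: [ 0.5678072  -0.19468955  0.10291545]
dia 0.08436073148376279
[ 0  0  0  0  0  0  0  0 11 34 37 41 40 35  3  0  0  0  0  0  0  0  0  0
  0  0  0  0  0  0  0  0  0  0  0  0  0  0  0  0  0  0  0  0 16 39 39 38
 42 34  2  0  0  0  0  0  0  0  0  0  0  0  0  0  0  0  0  0  0  0  0  0]
slot axis world deg 56.71317742735075
56.36502182617374 210
237.06787250457313 201
ports [ 0.55187446 -0.14508544  0.05291545] [ 0.58605457 -0.25106535  0.05291545] 107.87528811307327
bar [0.58372021 0.12623992 0.05682274] 0.0005270862001603261
[0.5808453  0.12503525 0.068     ]
[0.60215041 0.12586513 0.068     ]
[0.55969171 0.12421404 0.068     ]
lug [0.55759356 0.12672717 0.0145    ] (array([ 0.56725881,  0.12105555, -0.01465448]), np.float64(0.020278254496693758))
T barrel (224, 191, 14, 20) [231.39560932 200.99507168]
S barrel (318, 254, 18, 21) [326.01232394 263.8846831 ]
```

The measurements agree with the known sizes:
- **Mouth:** about (0.5676, -0.194, 0.103), with the cup measuring 84.4 mm against 84 mm.
- **Slots:** axis at 56.7° in the world frame. The unit's yaw is about 18°, so a slot lies about 39° from the unit's +x, inside the allowed 28 to 92°.
- **Bar:** centre (0.583, 0.126) at z ≈ 0.056, with its long axis about 1.5° from world x.

Plan: spin +17° and approach with the gripper narrowed, because the yellow look-alike is about 80 mm away.

Emit:
step_arm(deltas=[44,-40,0,2,0.45,88,-81,0,4,0.45,131,-121,0,7,0.45,175,-162,0,9,0.45,219,-202,0,10,0.45,263,-242,0,12,0.45,307,-283,0,14,0.45,350,-323,-20,16,0.45,394,-364,-60,17,0.45,437,-404,-100,17,0.45], grip_force=20)

```text
t: 1.55
ee_pos: [0.5735, 0.1351, 0.1283]
ee_rot: [-0.014, 1.0, 0.0, 0.001]
ft_force: [0.2, 0.0, 0.9]
grip_width: 0.451
grip_force: 0.0
```

Emit:
step_arm(deltas=[0,0,0,0,0.45,0,0,0,0,0.45])

```text
t: 1.8
ee_pos: [0.5716, 0.1368, 0.1289]
ee_rot: [-0.014, 1.0, 0.0, -0.0]
ft_force: [0.2, 0.9, 0.6]
grip_width: 0.444
grip_force: 0.0
```

```bash
cat > st.py <<'E'
from h import *
s=sense();r=R.from_quat(s['ee_rot']).as_matrix()
print(s['t'],s['ee_pos'].round(4),'yawY',np.degrees(np.arctan2(r[1,1],r[0,1])).round(1),'tilt',r[:2,2].round(3),s['ft_force'].round(1),s['moment'].round(2),s['grip_width'].round(3),s['grip_force'])
E
python3 - <<'E'
import st
from h import *
T=camera('side');S=camera('top');a=S['pixels'][150:250,180:300];b=T['pixels'][190:290,270:390]
cv2.imwrite('pics/c2.png',np.hstack([cv2.resize(i,(400,333),interpolation=cv2.INTER_CUBIC) for i in(a,b)]))
E
```

```text
Traceback (most recent call last):
  File "st.py", line 3, in <module>
    print(s['t'],s['ee_pos'].round(4),'yawY',np.degrees(np.arctan2(r[1,1],r[0,1])).round(1),'tilt',r[:2,2].round(3),s['ft_force'].round(1),s['moment'].round(2),s['grip_width'].round(3),s['grip_force'])
                                                                                                                                                                ^^^^^^^^^^^^^^^^^^^^^
AttributeError: 'float' object has no attribute 'round'
```

```bash
sed -i "s/s\['grip_width'\].round(3)/s['grip_width']/" st.py
python3 - <<'E'
import st
from h import *
T=camera('side');S=camera('top');a=S['pixels'][150:250,180:300];b=T['pixels'][190:290,270:390]
cv2.imwrite('pics/c2.png',np.hstack([cv2.resize(i,(400,333),interpolation=cv2.INTER_CUBIC) for i in(a,b)]))
for p in ([.5716,.1368,.1289],[.583,.126,.070],[.583,.126,.055]): print(proj(S,p),proj(T,p))
E
```

```text
1.8 [0.5716 0.1368 0.1289] yawY 91.6 tilt [-0.001  0.   ] [0.2 0.9 0.6] [-0.02  0.03  0.06] 0.4441106943188871 0.0
[224.11239281 196.21800666] [333.94168024 231.5048953 ]
[230.20769619 197.05696312] [326.99821879 250.3120742 ]
[230.82652648 198.1645481 ] [326.69248372 254.63691952]
```

View pics/c2.png

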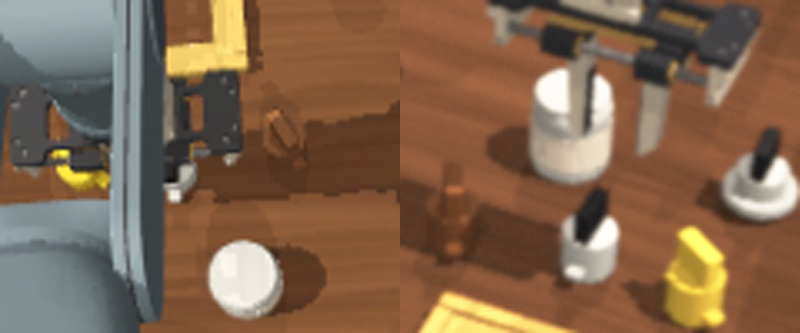

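The side view shows the fingers up and to the right of the cartridge at about (327,262), as the numbers predict, and the yellow look-alike is clear. I'll centre and descend.

Emit:
step_arm(deltas=[6,-6,0,0,0.45,11,-11,-10,0,0.45,11,-11,-30,0,0.45,11,-11,-50,0,0.45,11,-11,-50,0,0.45,11,-11,-50,0,0.45])

```text
t: 2.65
ee_pos: [0.5834, 0.1256, 0.0794]
ee_rot: [-0.014, 1.0, -0.0, 0.0]
ft_force: [-0.4, -0.4, 1.4]
grip_width: 0.45
grip_force: 0.0
```

```bash
python3 st.py
```

```text
2.65 [0.5834 0.1256 0.0794] yawY 91.6 tilt [0.001 0.   ] [-0.4 -0.4  1.4] [0.03 0.   0.01] 0.4501327820878655 0.0
```

Next, go down to z ≈ 0.045 and close.

Emit:
step_arm(deltas=[0,0,-12,0,0.45,0,0,-24,0,0.45,0,0,-34,0,0.45,0,0,-34,0,0.45,0,0,-34,0,0.1,0,0,-34,0,0.1,0,0,-34,0,0.1,0,0,-34,0,0.1,0,0,-34,0,0.1,0,0,-34,0,0.1], grip_force=25)

```text
t: 3.9
ee_pos: [0.5832, 0.1256, 0.0452]
ee_rot: [-0.014, 1.0, 0.0, 0.0]
ft_force: [0.1, -0.4, 1.6]
grip_width: 0.149
grip_force: 25.0
```

```bash
python3 st.py
```

```text
3.9 [0.5832 0.1256 0.0452] yawY 91.6 tilt [0. 0.] [ 0.1 -0.4  1.6] [ 0.09 -0.01 -0.03] 0.1487559983050222 24.99796986579895
```

Emit:
step_arm(deltas=[0,0,30,0,0.1,0,0,70,0,0.1,0,0,110,0,0.1,-2,-20,140,-10,0.1,-4,-60,140,-20,0.1,-6,-100,140,-30,0.1,-8,-140,140,-40,0.1,-10,-180,140,-50,0.1,-12,-210,140,-60,0.1,-14,-230,140,-70,0.1])

```text
t: 5.15
ee_pos: [0.5684, -0.106, 0.1844]
ee_rot: [0.565, 0.825, -0.0, -0.0]
ft_force: [0.3, -0.1, -1.7]
grip_width: 0.148
grip_force: 25.0
```

Emit:
step_arm(deltas=[-1,-20,0,-10,0.1,-2,-40,0,-20,0.1,-2,-60,0,-30,0.1,-2,-80,0,-40,0.1,-2,-90,0,-50,0.1,-2,-90,0,-55,0.1,-2,-90,0,-55,0.1])

```text
t: 6.02
ee_pos: [0.5666, -0.1945, 0.1844]
ee_rot: [0.88, 0.474, -0.0, -0.001]
ft_force: [-0.7, -0.1, -1.3]
grip_width: 0.144
grip_force: 25.0
```

Run:
```python
import st
from h import *
T=camera('side');S=camera('top');a=S['pixels'][160:235,290:380];b=T['pixels'][135:255,155:299]
cv2.imwrite('pics/c3.png',np.hstack([cv2.resize(i,(400,333),interpolation=cv2.INTER_CUBIC) for i in(a,b)]))
cv2.imwrite('pics/s3.png',T['pixels']);cv2.imwrite('pics/t3.png',S['pixels'])
```

```text
6.025 [ 0.5666 -0.1945  0.1844] yawY -33.4 tilt [-0.001  0.001] [-0.7 -0.1 -1.3] [-0.08  0.12 -0.03] 0.14378661017450262 24.997467398643494
```

View pics/c3.png

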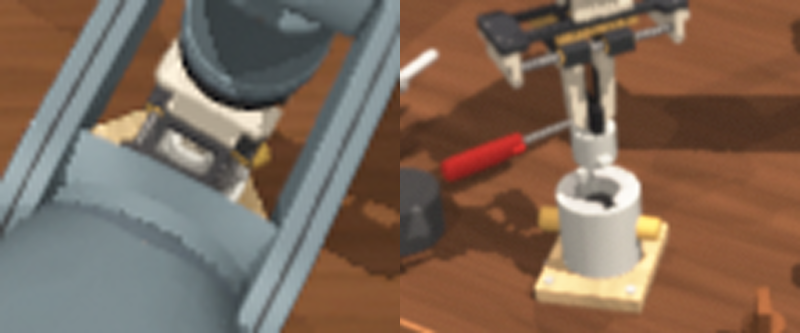

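The side view shows the cartridge hanging above the cup, barrel at about u=225, with its near lug facing the camera towards the near slot. I'll check the barrel's sideways offset against the cup.

Run:
```python
from h import *
c=camera('side'); s=c['pixels']; hsv=cv2.cvtColor(s,cv2.COLOR_BGR2HSV)
for v in range(177,200,2):
    r=hsv[v,200:255]; k=np.nonzero((r[:,1]<60)&(r[:,2]>110))[0]+200
    print(v,(k.min(),k.max(),(k.min()+k.max())/2) if len(k) else None,hsv[v,212:240,2])
for z in(.139,.15,.16,.17,.18): print(z,proj(c,[.5666,-.1945,z]),proj(c,[.5666+.01*np.cos(np.radians(56.7)),-.1945+.01*np.sin(np.radians(56.7)),z]))
```

```text
177 (np.int64(216), np.int64(230), np.float64(223.0)) [ 89  91  98 114 143 175 220 226 220 183 112  49  27  34  37  49 118 195
 206 164 112  93  91  90  93  92  92  92]
179 (np.int64(212), np.int64(232), np.float64(222.0)) [125 139 146 144 154 176 201 218 214 171 112  56  28  35  33  45 100 195
 243 237 163 102  95  93  92  92  92  93]
181 (np.int64(207), np.int64(232), np.float64(219.5)) [125 112  98  97 122 152 157 160 167 154 132  80  35  33  35  45 102 189
 241 242 184 113  95  93  94  94  95  93]
183 (np.int64(202), np.int64(232), np.float64(217.0)) [ 90  83  81  81 106 149 193 223 223 193 179 164 135 105 112 131 162 207
 217 196 149 105  94  94  93  92  93  95]
185 (np.int64(201), np.int64(232), np.float64(216.5)) [119 101  90  85 101 133 149 161 175 189 192 194 195 188 198 206 204 204
 203 188 152 108  90  91  91  94  93  92]
187 (np.int64(217), np.int64(232), np.float64(224.5)) [146 141 138 127 116 133 142 145 148 152 158 166 178 187 193 199 201 202
 201 190 159 109  89  86  87  87  89  88]
189 (np.int64(218), np.int64(232), np.float64(225.0)) [154 153 149 148 143 140 140 146
[... 531 characters left out ...]
 181 193 219 234
 243 242 235 225 207 183 166 156 150 146]
197 (np.int64(217), np.int64(237), np.float64(227.0)) [132 133 141 152 163 173 189 210 221 213 188 157 177 226 237 240 241 245
 247 248 247 246 247 244 238 231 211 173]
199 (np.int64(214), np.int64(239), np.float64(226.5)) [145 166 185 189 186 182 168 167 184 188 164 141 141 152 157 159 161 169
 183 211 231 243 248 248 250 251 251 239]
0.139 [224.8760633  192.37814707] [226.34244895 194.18911904]
0.15 [224.62160049 189.10192949] [226.09317998 190.90494063]
0.16 [224.38860225 186.09790673] [225.86492556 187.89345769]
0.17 [224.15400306 183.06920359] [225.63509129 184.85707758]
0.18 [223.91779135 180.01556763] [225.4036656 181.7955436]
```

Emit:
step_arm(deltas=[1,0,-15,0,0.1,1,0,-30,0,0.1,1,0,-36,0,0.1,1,0,-39,0,0.1,1,0,-42,0,0.1,1,0,-42,0,0.1])

```text
t: 6.92
ee_pos: [0.5679, -0.1946, 0.1431]
ee_rot: [0.88, 0.474, -0.0, 0.0]
ft_force: [-0.8, 0.2, -0.9]
grip_width: 0.148
grip_force: 25.0
```

```bash
python3 st.py
```

```text
6.925 [ 0.5679 -0.1946  0.1431] yawY -33.4 tilt [-0. -0.] [-0.8  0.2 -0.9] [-0.16  0.29  0.04] 0.14813818142912083 24.99760329723358
```

Emit:
step_arm(deltas=[0,0,-1,0,0.1,0,0,-2,0,0.1,0,0,-3,0,0.1,0,0,-4,0,0.1,0,0,-5,0,0.1,0,0,-5,0,0.1])

```text
t: 7.68
ee_pos: [0.5673, -0.1944, 0.1375]
ee_rot: [0.88, 0.474, -0.001, -0.0]
ft_force: [-5.5, -2.2, 0.5]
grip_width: 0.149
grip_force: 25.0
```

```bash
python3 st.py
```

```text
7.675 [ 0.5673 -0.1944  0.1375] yawY -33.4 tilt [-0.002  0.   ] [-5.5 -2.2  0.5] [-0.31  1.19 -0.02] 0.1486955033786453 25.000300705432892
```

The wall pushes back at (-5.5, -2.2) N, so I'll shift that way.

Emit:
step_arm(deltas=[-0.6,-0.2,0,0,0.1,-1.2,-0.5,0,0,0.1,-1.2,-0.5,0,0,0.1])

```text
t: 8.05
ee_pos: [0.567, -0.1947, 0.1376]
ee_rot: [0.88, 0.474, 0.0, -0.0]
ft_force: [-1.5, -0.2, -2.0]
grip_width: 0.147
grip_force: 25.0
```

Emit:
step_arm(deltas=[0,0,-1,0,0.1,0,0,-2,0,0.1,0,0,-2,0,0.1])

```text
t: 8.43
ee_pos: [0.567, -0.195, 0.136]
ee_rot: [0.88, 0.474, 0.0, 0.0]
ft_force: [-1.4, 0.5, -0.9]
grip_width: 0.149
grip_force: 25.0
```

```bash
python3 st.py
```

```text
8.425 [ 0.567 -0.195  0.136] yawY -33.4 tilt [ 0. -0.] [-1.4  0.5 -0.9] [-0.02  0.41 -0.02] 0.14870570377212222 24.99884784221649
```

Emit:
step_arm(deltas=[-0.4,0,-1,0,0.1,-0.4,0,-2,0,0.1,-0.4,0,-3,0,0.1,-0.4,0,-4,0,0.1,-0.4,0,-4,0,0.1])

```text
t: 9.05
ee_pos: [0.5664, -0.1949, 0.1318]
ee_rot: [0.88, 0.474, 0.0, -0.0]
ft_force: [0.3, -1.0, -0.7]
grip_width: 0.153
grip_force: 25.0
```

```bash
python3 st.py
```

```text
9.05 [ 0.5664 -0.1949  0.1318] yawY -33.4 tilt [0. 0.] [ 0.3 -1.  -0.7] [-0.12  0.17 -0.03] 0.15255348962579313 24.9969345331192
```

It dropped in freely to 4 mm below the "slots missed" height. Now I'll press against the spring.

Emit:
step_arm(deltas=[0,0,-1,0,0.1,0,0,-2,0,0.1,0,0,-3,0,0.1,0,0,-4,0,0.1,0,0,-5,0,0.1,0,0,-6,0,0.1,0,0,-7,0,0.1,0,0,-8,0,0.1,0,0,-9,0,0.1,0,0,-9,0,0.1])

```text
t: 10.3
ee_pos: [0.5665, -0.195, 0.1232]
ee_rot: [0.88, 0.474, 0.0, 0.0]
ft_force: [-0.9, 1.0, 6.2]
grip_width: 0.15
grip_force: 25.0
```

```bash
python3 st.py
```

```text
10.3 [ 0.5665 -0.195   0.1232] yawY -33.4 tilt [ 0. -0.] [-0.9  1.   6.2] [0.12 0.39 0.02] 0.15006226229835587 25.00078797340393
```

Emit:
step_arm(deltas=[0,0,-1,0,0.1,0,0,-2,0,0.1,0,0,-3,0,0.1,0,0,-3.4,0,0.1,0,0,-3.4,0,0.1])

```text
t: 10.92
ee_pos: [0.5666, -0.1951, 0.1203]
ee_rot: [0.88, 0.474, 0.0, 0.0]
ft_force: [-2.0, 1.1, 8.3]
grip_width: 0.15
grip_force: 25.0
```

```bash
python3 st.py
```

```text
10.925 [ 0.5666 -0.1951  0.1203] yawY -33.4 tilt [ 0.001 -0.   ] [-2.   1.1  8.3] [ 0.18  0.46 -0.06] 0.15017348601586855 25.00130206346512
```

Emit:
step_arm(deltas=[0,0,-0.5,-2,0.1,0,0,-0.5,-5,0.1,0,0,-0.5,-9,0.1,0,0,-0.5,-13,0.1,0,0,-0.5,-16,0.1,0,0,-0.5,-16,0.1])

```text
t: 11.68
ee_pos: [0.5668, -0.1952, 0.1199]
ee_rot: [0.938, 0.347, 0.0, 0.001]
ft_force: [-2.6, 0.7, 8.3]
grip_width: 0.15
grip_force: 25.0
```

```bash
python3 st.py
```

```text
11.675 [ 0.5668 -0.1952  0.1199] yawY -49.4 tilt [ 0.001 -0.001] [-2.6  0.7  8.3] [0.15 0.42 0.05] 0.15028928503905176 25.001649856567383
```

No resisting torque. Continue the turn.

Emit:
step_arm(deltas=[0,0,0,-4,0.1,0,0,0,-8,0.1,0,0,0,-12,0.1,0,0,0,-16,0.1,0,0,0,-20,0.1,0,0,0,-20,0.1])

```text
t: 12.42
ee_pos: [0.5667, -0.1951, 0.1199]
ee_rot: [0.984, 0.178, 0.001, 0.0]
ft_force: [-2.4, 1.1, 8.0]
grip_width: 0.146
grip_force: 25.0
```

```bash
python3 st.py
```

```text
12.425 [ 0.5667 -0.1951  0.1199] yawY -69.4 tilt [ 0.001 -0.001] [-2.4  1.1  8. ] [ 0.2   0.4  -0.03] 0.14620051671268391 25.002247989177704
```

Emit:
step_arm(deltas=[0,0,0,-4,0.1,0,0,0,-8,0.1,0,0,0,-12,0.1,0,0,0,-15,0.1,0,0,0,-18,0.1,0,0,0,-20,0.1,0,0,0,-20,0.1])

```text
t: 13.3
ee_pos: [0.5668, -0.1949, 0.1199]
ee_rot: [1.0, 0.005, 0.001, 0.0]
ft_force: [-1.9, 1.1, 8.3]
grip_width: 0.147
grip_force: 25.0
```

```bash
python3 st.py
```

```text
13.3 [ 0.5668 -0.1949  0.1199] yawY -89.4 tilt [ 0.001 -0.   ] [-1.9  1.1  8.3] [ 0.29  0.39 -0.05] 0.14669870526022258 25.00155419111252
```

Turned 56°. Now small increments until I feel the stop.

Emit:
step_arm(deltas=[0,0,0,-1,0.1,0,0,0,-2,0.1,0,0,0,-3,0.1,0,0,0,-4,0.1,0,0,0,-4,0.1])

```text
t: 13.92
ee_pos: [0.5667, -0.1948, 0.1199]
ee_rot: [1.0, -0.03, 0.0, 0.0]
ft_force: [-2.3, 1.6, 7.6]
grip_width: 0.152
grip_force: 25.0
```

```bash
python3 st.py
```

```text
13.925 [ 0.5667 -0.1948  0.1199] yawY -93.4 tilt [ 0.001 -0.   ] [-2.3  1.6  7.6] [0.33 0.43 0.02] 0.15186423269173546 25.002457201480865
```

Emit:
step_arm(deltas=[0,0,0,-1,0.1,0,0,0,-2,0.1,0,0,0,-2,0.1])

```text
t: 14.3
ee_pos: [0.5667, -0.1948, 0.1198]
ee_rot: [0.999, -0.047, 0.0, 0.0]
ft_force: [-1.9, 1.2, 7.9]
grip_width: 0.146
grip_force: 25.0
```

```bash
python3 st.py
```

```text
14.3 [ 0.5667 -0.1948  0.1198] yawY -95.4 tilt [ 0.001 -0.   ] [-1.9  1.2  7.9] [0.37 0.45 0.  ] 0.14635936563894203 25.00251978635788
```

Emit:
step_arm(deltas=[0,0,0,-1,0.1,0,0,0,-1.5,0.1,0,0,0,-1.5,0.1])

```text
t: 14.68
ee_pos: [0.5666, -0.1947, 0.1198]
ee_rot: [0.998, -0.06, 0.0, 0.0]
ft_force: [-1.9, 2.2, 8.0]
grip_width: 0.153
grip_force: 25.0
```

```bash
python3 st.py
```

```text
14.675 [ 0.5666 -0.1947  0.1198] yawY -96.9 tilt [ 0.001 -0.   ] [-1.9  2.2  8. ] [0.4  0.44 0.01] 0.15313324728482622 25.00412553548813
```

Emit:
step_arm(deltas=[0,0,0,-1,0.1,0,0,0,-1.5,0.1,0,0,0,-1.5,0.1])

```text
t: 15.05
ee_pos: [0.5666, -0.1947, 0.1198]
ee_rot: [0.997, -0.073, 0.0, 0.0]
ft_force: [-2.9, 2.4, 7.9]
grip_width: 0.145
grip_force: 25.2
```

```bash
python3 st.py
```

```text
15.05 [ 0.5666 -0.1947  0.1198] yawY -98.3 tilt [ 0.001 -0.   ] [-2.9  2.4  7.9] [0.43 0.44 0.42] 0.14536823671678623 25.2241113781929
```

The stop is felt: Mz went from 0 to 0.42 N m at -98.3°. I'll back off about 2.5° into the middle of the notch and let the spring raise it.

Emit:
step_arm(deltas=[0,0,0,1,0.1,0,0,0,2.5,0.1,0,0,1,2.5,0.1,0,0,2,2.5,0.1,0,0,3,2.5,0.1,0,0,4,2.5,0.1,0,0,4,2.5,0.1])

```text
t: 15.92
ee_pos: [0.5666, -0.195, 0.1233]
ee_rot: [0.999, -0.051, 0.0, 0.0]
ft_force: [-1.2, 0.6, 6.0]
grip_width: 0.149
grip_force: 25.0
```

```bash
python3 st.py
```

```text
15.925 [ 0.5666 -0.195   0.1233] yawY -95.9 tilt [ 0.001 -0.   ] [-1.2  0.6  6. ] [ 0.2   0.25 -0.01] 0.1485501611735082 25.000230073928833
```

Emit:
step_arm(deltas=[0,0,0.5,0,0.1,0,0,1,0,0.1,0,0,1.5,0,0.1,0,0,1.5,0,0.1])

```text
t: 16.42
ee_pos: [0.5665, -0.1949, 0.1243]
ee_rot: [0.999, -0.051, 0.0, -0.0]
ft_force: [0.4, 1.3, 1.3]
grip_width: 0.149
grip_force: 25.0
```

```bash
python3 st.py
```

```text
16.425 [ 0.5665 -0.1949  0.1243] yawY -95.9 tilt [0. 0.] [0.4 1.3 1.3] [ 0.13 -0.11 -0.02] 0.14883713148507968 24.99890774488449
```

The force fell from 6 to 1 N at z ≈ 0.1243, so the lugs are against the notch ceiling, about 4 mm above the hump. Release and retreat upwards.

Emit:
step_arm(deltas=[0,0,0,0,0.2,0,0,0,0,0.3,0,0,0,0,0.4,0,0,0,0,0.4,0,0,10,0,0.4,0,0,30,0,0.4,0,0,60,0,0.4,0,0,100,0,0.4,0,0,140,0,0.4,0,0,140,0,0.4])

```text
t: 17.68
ee_pos: [0.5682, -0.1959, 0.2694]
ee_rot: [0.999, -0.051, 0.004, 0.002]
ft_force: [0.0, -0.6, 0.1]
grip_width: 0.403
grip_force: 0.0
```

Emit:
step_arm(deltas=[-40,30,0,0,0.4,-80,70,0,0,0.4,-120,110,0,0,0.4,-150,150,0,0,0.4,-150,190,0,0,0.4,-150,200,0,0,0.4,-150,200,0,0,0.4])

```text
t: 18.55
ee_pos: [0.4164, 0.0051, 0.2643]
ee_rot: [0.999, -0.051, -0.0, 0.0]
ft_force: [-0.7, -0.2, -0.2]
grip_width: 0.397
grip_force: 0.0
```

Run:
```python
import st
from m import *
T=camera('top');S=camera('side');a=T['pixels'][165:225,295:367];b=S['pixels'][155:255,165:285]
cv2.imwrite('pics/c4.png',np.hstack([cv2.resize(i,(400,333),interpolation=cv2.INTER_CUBIC) for i in(a,b)]))
t=mask(T['pixels'],331,194,16,(0,0,0),(180,110,75))[0];s=mask(S['pixels'],226,195,16,(0,0,0),(180,110,75))[0]
t,s=[cv2.minAreaRect(x.astype(np.float32)) for x in(t,s)];print(t,s,tri(T,t[0],S,s[0]))
```

```text
18.55 [0.4164 0.0051 0.2643] yawY -95.8 tilt [-0. -0.] [-0.7 -0.2 -0.2] [-0.07  0.14 -0.01] 0.39743499471877186 0.0
((333.75537109375, 192.75955200195312), (4.536652088165283, 13.397109985351562), 4.184916019439697) ((224.55001831054688, 192.65000915527344), (9.649999618530273, 16.149999618530273), 53.13010025024414) (array([ 0.5671279 , -0.19506101,  0.13817317]), np.float64(0.00040338222070677174))
```

View pics/c4.png

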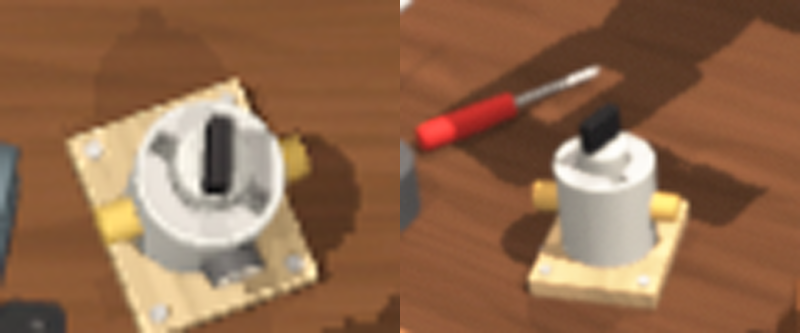

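The pictures show the cartridge seated and upright, with both slots empty and its bar about 60° clockwise of them. The bar centre is at z ≈ 0.138, against an expected 0.135 plus the +1.8 mm bias seen earlier. The gripper is clear.

```bash
python3 -c "from rig import sign_off; print(sign_off())"
```

```text
the job is handed in; nothing more can be done
None
```

The two-lug cartridge is locked in the air-filter unit: it was turned clockwise to the stop, rose into its notch and was released, and the job was handed in at about 18.6 s.

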